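Clear the rod oven's lid and hold it open

TASK

I need both hands in the electrode oven, but its lid stay is missing and somebody left the chipping hammer on the lid. Lay the hammer gently across the two notches of the tool rest and let go of it, then raise the lid by its handle to 60 degrees and keep holding it there: finish while still holding it, because it falls shut by itself. Do not lift the lid with the hammer on it, do not let the lid drop, and leave the other things on the bench where they are.

Things in the scene. Friction and masses are not known exactly. Their poses are not given: they have to be found in the camera images.
- lid (a joint): Opening angle of the oven's lid, rad: 0 closed (flat), grows as the lid is raised; 60 degrees is 1.047; a stop ends it at 1.35 (77 degrees). The lid (0.6 to 1.0 kg) has a nearly free hinge and falls shut from every angle.
- lid_handle (a point): Middle of the lid handle's grip: a round black bar 17 mm thick, 75 mm long, along y, in the middle of a 116 mm wide U handle that sticks out of the lid's front (robot-side) edge in the lid's plane. Bar axis 48 mm out from that edge (39 mm free between), 133 mm above the bench when closed; free above and below. Axes turn with the lid: x from handle to hinge.
- lid_hinge (a point): Middle of the lid's hinge line, at the back of the oven, 120 mm above the bench; the line runs along its y axis. The handle's bar is 228 mm from it in the lid's plane towards -x and 13 mm above it when closed.
- oven: Electrode oven, fixed: grey steel box 180 mm deep (x), 420 mm long (y), with dial, thermometer and lamp on the front. Its flat lid, 180 x 420 x 25 mm, is its whole top, 145 mm above the bench when closed. Origin: centre of the underside. x points from the front (robot side) to the hinge side.
- hammer_center (a point): Chipping hammer, loose, lying flat on the closed lid, roughly along the oven's length. Point on the axis of its wooden handle, half-way up, within 10 mm of the balance point; x along the handle to the head. Handle 26 mm wide (y), 22 mm high (z), from 190 mm behind this point to 75 mm ahead of it.
- rest_notch (a point): Point midway between the two notches of the tool rest, at the height of their floor, 70 mm above the bench. The notches are 100 mm apart (50 mm to either side along x), 34 mm wide (y) at the floor, widening to about 50 mm between the tips of their horns, 27 mm higher. A tool lies along x across both, either way round.
- coupon: Bystander: welded steel T test piece, 110 x 70 x 56 mm high. Origin: centre of the underside.
- magnet: Bystander: triangular grey magnet square for fit-up, about 100 x 90 x 18 mm high. Origin: near the middle of the underside.
- brush: Bystander: wire brush, 250 x 30 x 35 mm high, bristles down. Origin: centre of the underside, x along the brush.
- can: Bystander: plain spray can, 62 mm diameter, 170 mm tall. Origin: centre of the underside.
- hammer: The hammer's body, 0.3 to 0.5 kg: origin on its underside, 11 mm below point hammer_center; same axes. The steel head lies across the handle from 72 to 106 mm ahead of the origin and reaches 72 mm to +y (chisel) and 75 mm to -y (point); 22 mm high, level with the handle.
- rest: Tool rest, fixed: steel foot 150 (x) x 70 x 8 mm with two upright plates, 6 mm thick and 62 mm wide, 100 mm apart, each with a notch on top between two outward-leaning horns; free space between the plates. Origin: centre of the underside, on the bench; axes as point rest_notch.

How it is judged:
By the outcome, as a careful person would: the job done as asked, in the order asked, and still so for the second after the job is handed in, while the arm keeps its last pose, push and grip.
It also fails if it takes over 56 s, if anything falls off the work surface, if the arm or the gripper's body presses on something with over 40 N, if the wrist force passes 120 N, or if a joint passes its speed limit or range.

ROBOT

A 7-joint arm with a two-finger parallel gripper is mounted at the origin on the work surface. World frame = base frame: x ahead of the robot, y to its left, z up, the work surface at z = 0. Lengths are in m, angles in rad, forces in N, time in s.
With the tool pointing down it reaches from about 0.425 to 0.925 m from the base axis. Payload 6.8 kg.
Tool frame: the origin (TCP) lies at the very end of the fingers, on their centre line; the grasp point (between the pads) lies 19 mm behind it (bot.grip_depth is the distance from the TCP to the grasp point, in m); z points along the fingers, y is the direction in which the jaws open and shut (so a half turn about z gives the same grasp; the last joint's range is limited). The gripper opens to 85 mm and grips with 20 to 120 N. Pads are 22 mm wide; open, the fingers measure 114 mm over their backs; the gripper's body (76 mm by 85 mm) begins 54 mm behind the grasp point. The pads swing forward as they close: fully open they stand 13 mm farther back than shut.
Start: joints at [1.043, 0.477, 0.022, 1.555, -0.011, 1.109, -0.083], TCP at [0.275, -0.616, 0.231] pointing down, gripper open.
Joint ranges: [-2.96, 2.96], [-0.34, 2.1], [-1.41, 1.46], [0.24, 2.44], [-1.37, 4.51], [0.17, 1.92], [-2.96, 2.96]. Speed limits (rad/s): [2.39, 2.39, 3.14, 3.14, 3.14, 3.14, 3.14].

INTERFACE

Orientations are given as a unit quaternion [w, x, y, z].
In Python, from station import bot gives the robot as it stands.
- The arm moves only by the tool step_arm, never from a script. Its argument "increments" is a list of rows, each a list of 7 numbers: the shift along the world's x, y, z in m, then the turn, a rotation vector about the world's x, y, z in degrees, then the gripper command: -1 is fully open, 1 is shut, values between are in proportion. In form: [[dx, dy, dz, rx, ry, rz, fingers], ...]. A call has 1 to 10 rows; each row is the pose to reach, as a shift and turn from the pose commanded when the call began; what a row does not reach only later rows make up. A row lasts 1/12 s, in which the tool goes at most 41.7 mm and 7.16 degrees, less where a joint would pass 70% of its speed; a pose out of reach is approached as far as the arm can. A call with a gripper value outside its range is refused whole. The fingers move at their own pace and stop on an object; "force" is the grip in N (left out, the last holds). Time passes only in rows, so rows that repeat a pose let the fingers close. It gives the time, the measured TCP pose, the force and the opening at its end, in the units of the state.
- bot.get_obs(): the state, without advancing time (a new reading comes with each control period).
- bot.read_camera(name): name is "scene" or "top" or "wrist"; returns a dict with "color" (420x560x3 uint8, red, green, blue), "intrinsics" (3x3 intrinsics, pixels), "D" ([k1, k2, p1, p2, k3] as OpenCV has them; the pictures are not rectified), "extrinsics" (4x4, takes a point from camera to world coordinates). Camera axes: x right, y up, looking along -z (the intrinsics and any distortion apply to the point x, -y, -z); pixel columns grow to the right and rows downward; lengths in m; the calibration is good to about 2 mm. A picture is of the moment at which its call begins. There is no depth.
- bot.hand_in(): hands the job in, once; it reports no verdict.
Trained networks look in the newest picture that a camera, given by its name, has taken for a name from the list of things; names that differ only in an ending like _2 or _b are one class to them, and where a whole thing is asked for, a point or a joint stands for the part that bears it (a point fixed in the world has none). Each returns a list of dicts, best first, with "conf" (0 to 1); they miss things now and then, are a little off and sometimes report something else, mostly with a low value. They report only what shows in the picture. A call takes as long as a camera call.
- bot.recognise(thing, camera): "location" ([column, row] as shares, 0 to 1, of the picture: columns of its width, rows of its height, amid what is visible of it).
- bot.place_of(thing, camera): "location" ([column, row] as shares, 0 to 1, of the picture: columns of its width, rows of its height: a listed point, or the origin of a listed thing).
The state is a dict: "t": time; "q": joint angles; "joint_vel": joint speeds; "joint_torque": joint torques, N m; "eef_pos": TCP position; "tool_rot": TCP orientation; "contact_force": force on the tool from outside, world axes, zero at the start; "torque": the same for the moment, N m; "gripper_width": opening from 0.0 (shut) to 1.0 (fully open).
Only numpy, scipy, OpenCV 4.12 (cv2) and the standard library are available. Lean on these libraries where they do the work, as an engineer would, in place of code of your own. Each camera call takes 0.05 s, during which the arm holds its last target.

## Working session

There is one attempt and no reset: what is moved stays moved. The work goes in short steps, Python scripts to look and compute and a tool call to move; the robot and the scene stay as the last step left them, time stands still between calls to the robot, and variables do not carry over. Pictures are saved under pics/ and viewed, and the job is handed in when it is done.

Besides the shell and the picture viewer there is one more tool, called as name([rows], argument=value, ...), one row to a line, values as JSON. step_arm: Moves the arm, as the interface text tells. Its arguments: {"type":"object","properties":{"increments":{"type":"array","items":{"type":"array","items":{"type":"number"}}},"force":{"type":"number"}},"required":["increments"]}

```bash
ls; mkdir -p pics
cat > h.py <<'E'
import numpy as np, cv2
from station import bot
def cam(n,save=None):
    c=bot.read_camera(n)
    if save: cv2.imwrite('pics/'+save,c['color'][:,:,::-1])
    return c
def ray(c,uv):
    K=np.array(c['intrinsics'],float);D=np.array(c['D'],float)
    p=cv2.undistortPoints(np.array([[uv]],float),K,D)[0,0]
    E=np.array(c['extrinsics'],float)
    d=E[:3,:3]@np.array([p[0],-p[1],-1.]);return E[:3,3],d/np.linalg.norm(d)
def onz(c,uv,z):
    o,d=ray(c,uv);return o+d*(z-o[2])/d[2]
def tri(rs):
    A=0;b=0
    for o,d in rs:
        P=np.eye(3)-np.outer(d,d);A=A+P;b=b+P@o
    x=np.linalg.solve(A,b)
    return x,[float(np.linalg.norm((np.eye(3)-np.outer(d,d))@(x-o))) for o,d in rs]
def proj(c,X):
    E=np.array(c['extrinsics'],float);X=np.atleast_2d(X)
    p=(X-E[:3,3])@E[:3,:3]; p=p*[1,-1,-1]
    return cv2.projectPoints(p,np.zeros(3),np.zeros(3),np.array(c['intrinsics'],float),np.array(c['D'],float))[0][:,0]
E
python3 - <<'E'
from h import *
np.set_printoptions(precision=4,suppress=True)
cs={n:cam(n,n+'0.png') for n in('scene','top','wrist')}
for t in ['lid_handle','lid_hinge','oven','hammer_center','hammer','rest_notch','rest','coupon','magnet','brush','can']:
    rs=[]
    for n in('scene','top'):
        r=bot.place_of(t,n)
        for k in r[:2]:
            uv=np.array(k['location'])*[560,420];print(t,n,uv.round(1),round(k['conf'],2))
        if r: rs.append(ray(cs[n],np.array(r[0]['location'])*[560,420]))
    if len(rs)==2: print('   ',*tri(rs))
o=bot.get_obs();print(o)
for n in cs: print(n,cs[n]['extrinsics'],cs[n]['intrinsics'])
E
```

```text
pics
lid_handle scene [268.5 194.2] 0.74
lid_handle scene [308.7 206.5] 0.21
lid_handle top [280. 232.] 0.9
    [0.4609 0.0643 0.1388] [0.0032925679437558093, 0.003292567943755754]
lid_hinge scene [319.7 225.1] 0.88
lid_hinge top [267.5 153.1] 0.81
    [0.6856 0.0975 0.1287] [0.008016803872005478, 0.008016803872005492]
oven scene [296.2 244.9] 0.55
oven top [276.7 191.5] 0.77
    [0.6009 0.0763 0.0027] [0.0022884357346925665, 0.0022884357346925656]
hammer_center scene [305.5 201.1] 0.64
hammer_center scene [247.7 312.2] 0.53
hammer_center top [261.7 182.1] 0.68
hammer_center top [267.8 153.5] 0.35
    [0.5947 0.1138 0.1617] [0.0027079805976532897, 0.002707980597653313]
hammer scene [308.4 205.4] 0.95
hammer scene [247.3 310.8] 0.57
hammer top [262.6 183.6] 0.71
    [0.5981 0.1168 0.1444] [0.0030919493616372454, 0.003091949361637331]
rest_notch scene [162.4 255.5] 0.67
rest_notch top [411.7 246.1] 0.82
    [ 0.4325 -0.3275  0.0683] [0.00047771522691284374, 0.0004777152269127982]
rest scene [166.8 272.6] 0.95
rest scene [265.2 196.8] 0.31
rest top [408.8 249.9] 0.62
    [ 0.4301 -0.331
[... 932 characters left out ...]
6507 -0.4598  0.6043  1.3902]
 [ 0.7592  0.3787 -0.5294 -0.7103]
 [ 0.0146  0.8032  0.5955  0.9522]
 [ 0.      0.      0.      1.    ]] [[435.6899   0.     276.0425]
 [  0.     435.6899 214.4229]
 [  0.       0.       1.    ]]
top [[ 0.0218  0.988  -0.1528  0.3319]
 [-0.9997  0.0197 -0.0153  0.0354]
 [-0.0122  0.1531  0.9881  1.3434]
 [ 0.      0.      0.      1.    ]] [[429.8781   0.     283.1461]
 [  0.     429.8781 211.3017]
 [  0.       0.       1.    ]]
wrist [[ 0.4069  0.8788  0.2494  0.338 ]
 [-0.9135  0.3916  0.1105 -0.5877]
 [-0.0006 -0.2728  0.9621  0.3734]
 [ 0.      0.      0.      1.    ]] [[337.6714   0.     278.9442]
 [  0.     337.6714 209.4708]
 [  0.       0.       1.    ]]
```

View pics/scene0.png

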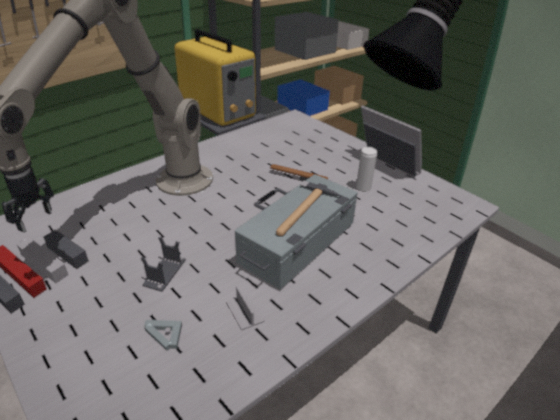

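View pics/top0.png

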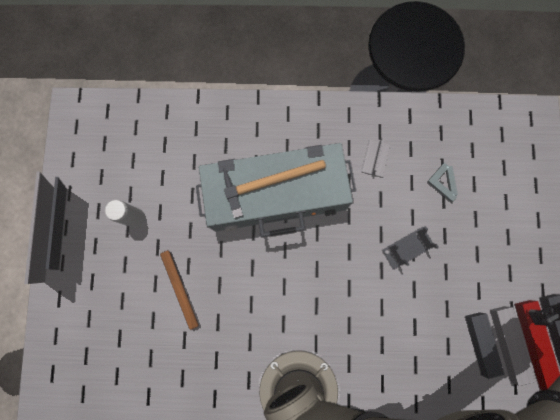

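The top view shows the hammer on the lid with its head at (232,193) and its handle running to (325,167). The oven handle is at (281,226) and the rest at (410,248). I'll enlarge these for better measurements.

Run:
```python
from h import *
a=cv2.imread('pics/top0.png')
cv2.imwrite('pics/t_oven.png',cv2.resize(a[135:250,185:365],None,fx=4.4,fy=4.4,interpolation=cv2.INTER_CUBIC))
b=cv2.resize(a[215:285,370:450],None,fx=5,fy=5,interpolation=cv2.INTER_CUBIC)
s=cv2.imread('pics/scene0.png')
s=cv2.resize(s[225:300,125:205],None,fx=4.6,fy=4.6,interpolation=cv2.INTER_CUBIC)
h=max(b.shape[0],s.shape[0])
f=lambda x:np.pad(x,((0,h-x.shape[0]),(0,0),(0,0)))
cv2.imwrite('pics/t_rest.png',np.hstack([f(b),f(s)]))
```

```text
(no output)
```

View pics/t_oven.png

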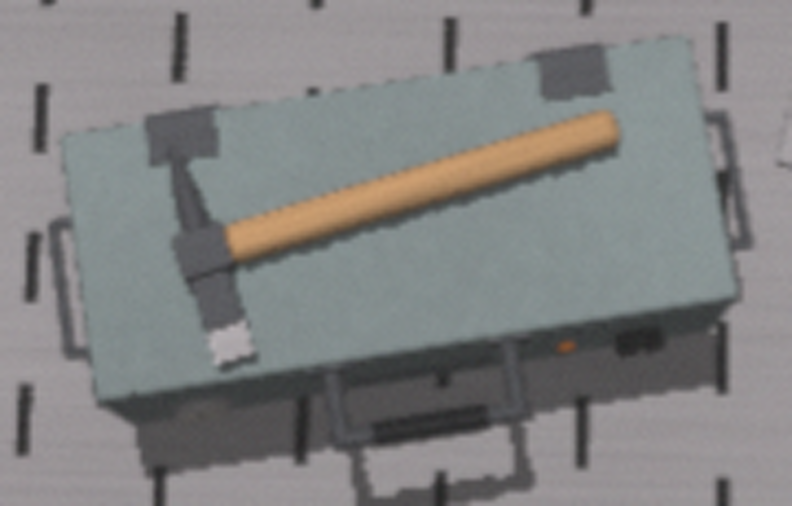

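View pics/t_rest.png

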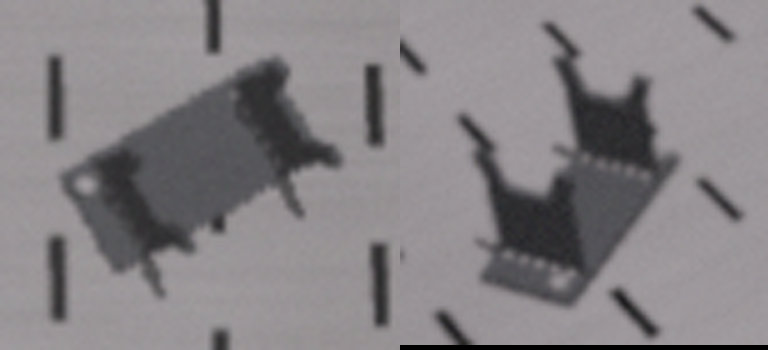

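Run:
```python
from h import *
np.set_printoptions(precision=4,suppress=True)
c=bot.read_camera('top'); s=bot.read_camera('scene')
ov=lambda u,v:(u/4.4+185-.4,v/4.4+135-.4)
re=lambda u,v:(u/5+370-.4,v/5+215-.4)
sr=lambda u,v:((u-400)/4.6+125-.4,v/4.6+225-.4)
L=[onz(c,ov(*p),.145) for p in[(65,135),(690,38),(737,297),(98,400)]]
for p in L:print('lid',p[:2])
TL,TR,BR,BL=[p[:2] for p in L]
print('len',np.linalg.norm(TL-TR),np.linalg.norm(BL-BR),np.linalg.norm(TL-BL),np.linalg.norm(TR-BR))
for a,b in((TR,TL),(BR,BL)):
    d=b-a;print('yaw of y axis minus 90',np.degrees(np.arctan2(d[1],d[0]))-90)
print('ctr',np.mean(L,0))
for n,p in(('barL',(375,432)),('barR',(487,413))): print(n,onz(c,ov(*p),.1415))
b=onz(c,ov(617,130),.163)[:2];h=onz(c,ov(229,243),.167)[:2];hh=onz(c,ov(180,256),.167)[:2]
print('butt',b,'neck',h,'headface',hh,np.linalg.norm(h-b),np.linalg.norm(hh-b))
d=(h-b);yaw=np.arctan2(d[1],d[0]);u=d/np.linalg.norm(d);print('yaw',np.degrees(yaw),'ctr',b+.19*u, hh-.106*u)
F=[onz(c,re(*p),.008)[:2] for p in[(62,177),(118,272),(285,58),(0,0)]]
print('foot',F[:3]);d=F[2]-F[0];print(np.linalg.norm(d),np.degrees(np.arctan2(d[1],d[0])))
d=F[1]-F[0];print(np.linalg.norm(d),np.degrees(np.arctan2(d[1],d[0])))
print('ctr',(F[1]+F[2])/2)
for n,p in(('a',(125,158)),('b',(190,243)),('c',(275,70)),('d',(337,160))): print('horn',n,onz(c,re(*p),.097))
for n,p in(('a',(485,152)),('b',(568,168)),('c',(562,60)),('d',(643,80))): print('horn scene',n,onz(s,sr(*p),.097))
```

```text
lid [0.6464 0.2982]
lid [ 0.7196 -0.1101]
lid [ 0.5474 -0.1404]
lid [0.4724 0.2679]
len 0.41482024564804987 0.415051479891453 0.17667414180587707 0.17488386456204735
yaw of y axis minus 90 10.158472856353981
yaw of y axis minus 90 10.405485150877354
ctr [0.5964 0.0789 0.145 ]
barL [0.4559 0.0901 0.1415]
barR [0.4696 0.0189 0.1415]
butt [ 0.6515 -0.0611] neck [0.5719 0.185 ] headface [0.5629 0.2158] 0.2586309293913823 0.29076526223882504
yaw 107.92660206092118 ctr [0.593  0.1197] [0.5955 0.115 ]
foot [array([ 0.4231, -0.2527]), array([ 0.3654, -0.2865]), array([ 0.5002, -0.3932])]
0.16020836317354506 -61.27088446306626
0.0669288301354702 -149.65110476573605
ctr [ 0.4328 -0.3399]
horn a [ 0.4288 -0.2702  0.097 ]
horn b [ 0.3805 -0.3069  0.097 ]
horn c [ 0.4818 -0.3586  0.097 ]
horn d [ 0.43   -0.3932  0.097 ]
horn scene a [ 0.4362 -0.3888  0.097 ]
horn scene b [ 0.4832 -0.3545  0.097 ]
horn scene c [ 0.3856 -0.3055  0.097 ]
horn scene d [ 0.4385 -0.2736  0.097 ]
```

step_arm([
  [0.016, 0.027, 0.02, 0, 0, 5, -1],
  [0.032, 0.054, 0.04, 0, 0, 10, -1],
  [0.048, 0.08, 0.06, 0, 0, 16, -1],
  [0.064, 0.107, 0.08, 0, 0, 22, -1],
  [0.08, 0.134, 0.1, 0, 0, 28, -1],
  [0.1, 0.165, 0.1, 0, 0, 34, -1],
  [0.12, 0.2, 0.1, 0, 0, 40, -1],
  [0.14, 0.23, 0.1, 0, 0, 46, -1],
  [0.155, 0.25, 0.1, 0, 0, 50, -1],
  [0.155, 0.25, 0.1, 0, 0, 50, -1],
])

```text
t: 2.18
eef_pos: [0.4344, -0.3606, 0.3318]
tool_rot: [0.0, 0.795, 0.607, 0.002]
contact_force: [-0.7, -0.0, 0.5]
gripper_width: 1.002
```

Run:
```python
from h import *
np.set_printoptions(precision=4,suppress=True)
c=cam('wrist','w1.png')
for t in('rest_notch','rest'):
    for k in bot.place_of(t,'wrist'):
        uv=np.array(k['location'])*[560,420];print(t,uv,k['conf'],onz(c,uv,.07 if 'n' in t else 0))
o=bot.get_obs();print(o['q'],o['eef_pos'],o['tool_rot'],o['t'])
```

```text
rest_notch [269.976 153.384] 0.69 [ 0.4309 -0.3346  0.07  ]
rest_notch [273.392 148.302] 0.24 [ 0.4364 -0.3299  0.07  ]
rest [271.712 150.192] 0.72 [ 0.4307 -0.338   0.    ]
[ 0.8044  0.2306 -0.25    1.6809  0.0608  1.2378  0.2607] [ 0.4296 -0.3675  0.3312] [ 0.0001  0.7989  0.6014 -0.0004] 2.3333
```

View pics/w1.png

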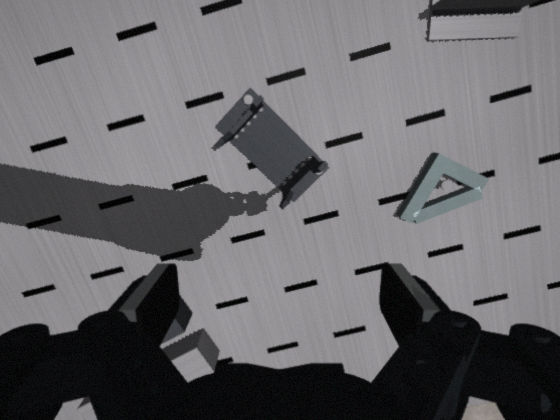

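The wrist view shows the whole rest: foot corners near (250,88), (215,125), (328,165) and (295,205), plates at (238,125) and (303,182). I'll zoom in for the corners.

Run:
```python
from h import *
a=cv2.imread('pics/w1.png')
cv2.imwrite('pics/w1z.png',cv2.resize(a[80:220,200:340],None,fx=4.2,fy=4.2,interpolation=cv2.INTER_CUBIC))
```

```text
(no output)
```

View pics/w1z.png

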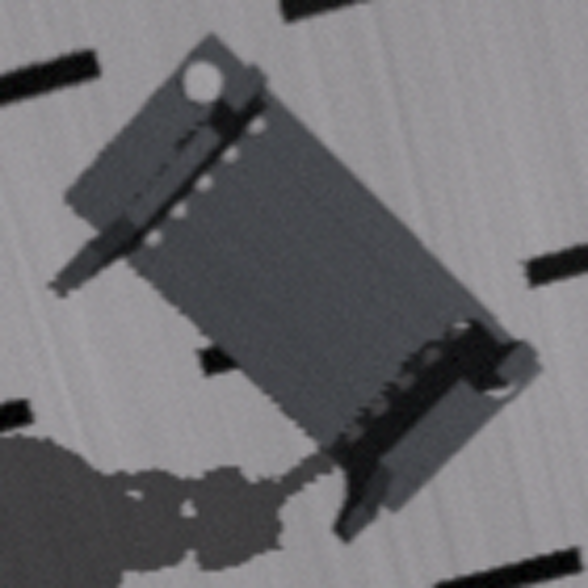

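Run:
```python
from h import *
np.set_printoptions(precision=4,suppress=True)
c=bot.read_camera('wrist');o=bot.get_obs();print(o['eef_pos'])
a=cv2.imread('pics/w1.png');print('shift since',np.abs(a[:,:,::-1].astype(int)-c['color']).mean(), cv2.phaseCorrelate(a[:250,:,0].astype(float),c['color'][:250,:,2].astype(float)))
f=lambda p:(p[0]/4.2+200-.4,p[1]/4.2+80-.4)
F=[onz(c,f(p),.008)[:2] for p in[(212,35),(67,197),(395,512),(540,370)]]
H=[onz(c,f(p),.097)[:2] for p in[(262,75),(57,290),(347,538),(530,350)]]
for n,Q in(('foot',F),('horn',H)):
    print(n,np.array(Q),'ctr',np.mean(Q,0))
    for i,j in((0,3),(1,2)):
        d=Q[i]-Q[j];print(np.linalg.norm(d),np.degrees(np.arctan2(d[1],d[0])))
    for i,j in((0,1),(3,2)):
        d=Q[i]-Q[j];print('w',np.linalg.norm(d),np.degrees(np.arctan2(d[1],d[0])))
```

```text
[ 0.4291 -0.368   0.3311]
shift since 11.11201814058957 ((1.8725387688685942, -6.21375488424556), 0.5755213679303098)
foot [[ 0.4213 -0.2603]
 [ 0.3623 -0.2938]
 [ 0.4352 -0.4228]
 [ 0.494  -0.3894]] ctr [ 0.4282 -0.3416]
0.14822180125290654 119.38505145658277
0.148180931607587 119.49203081083935
w 0.06788670694537419 29.619027887359717
w 0.06760987845673595 29.585131912468086
horn [[ 0.4358 -0.2805]
 [ 0.3685 -0.3169]
 [ 0.4231 -0.403 ]
 [ 0.4841 -0.3666]] ctr [ 0.4279 -0.3417]
0.09867926310758923 119.30397390672702
0.1019903425413787 122.37749472043251
w 0.07648270886684716 28.354260410874225
w 0.07102907987128694 30.834118289539266
```

Run:
```python
from h import *
np.set_printoptions(precision=4,suppress=True)
c=cam('wrist','w2.png');o=bot.get_obs();print(o['eef_pos'],o['tool_rot'],o['q'])
a=cv2.imread('pics/w1.png');s,_=cv2.phaseCorrelate(a[60:240,180:350,0].astype(float).copy(),c['color'][60:240,180:350,2].astype(float).copy(),cv2.createHanningWindow((170,180),cv2.CV_64F));print(s)
f=lambda p:(p[0]/4.2+200-.4+s[0],p[1]/4.2+80-.4+s[1])
F=[onz(c,f(p),.008)[:2] for p in[(212,35),(67,197),(395,512),(540,370)]]
H=[onz(c,f(p),.097)[:2] for p in[(262,75),(57,290),(347,538),(530,350)]]
print(np.mean(F,0),np.mean(H,0))
for X in F: print(proj(c,[*X,.008]))
```

```text
[ 0.429  -0.3682  0.331 ] [-0.0001  0.7995  0.6007 -0.0005] [ 0.8054  0.2308 -0.2491  1.6809  0.0605  1.2378  0.2608]
(2.3463088902215787, -6.867873596398198)
[ 0.4334 -0.3342] [ 0.432  -0.3358]
[[252.4225  81.0655]]
[[217.8987 119.6369]]
[[295.9939 194.6369]]
[[330.5177 160.8274]]
```

View pics/w2.png

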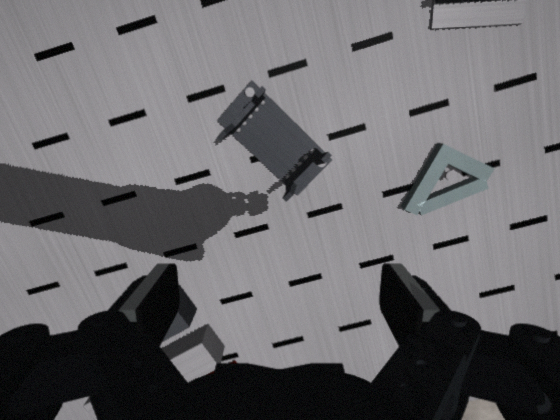

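The foot corners reproject correctly, which gives the rest at about (0.433, -0.333) with yaw 119.5°. Next I'll move over the hammer.

step_arm([
  [0.01, 0.036, 0.005, 0, 0, 3, -1],
  [0.02, 0.072, 0.01, 0, 0, 6, -1],
  [0.03, 0.108, 0.02, 0, 0, 9, -1],
  [0.04, 0.145, 0.02, 0, 0, 12, -1],
  [0.05, 0.18, 0.02, 0, 0, 15, -1],
  [0.06, 0.216, 0.02, 0, 0, 18, -1],
  [0.07, 0.252, 0.02, 0, 0, 21, -1],
  [0.08, 0.288, 0.02, 0, 0, 24, -1],
  [0.09, 0.324, 0.02, 0, 0, 27, -1],
  [0.1, 0.36, 0.02, 0, 0, 30, -1],
])

```text
t: 3.27
eef_pos: [0.5305, -0.0066, 0.3514]
tool_rot: [0.0, 0.616, 0.788, -0.0]
contact_force: [0.0, -0.6, 0.2]
gripper_width: 0.993
```

step_arm([
  [0.01, 0.03, 0, 0, 0, 2, -1],
  [0.02, 0.06, 0, 0, 0, 4, -1],
  [0.03, 0.08, 0, 0, 0, 4, -1],
  [0.03, 0.09, 0, 0, 0, 4, -1],
  [0.03, 0.09, 0, 0, 0, 4, -1],
  [0.03, 0.09, 0, 0, 0, 4, -1],
  [0.03, 0.09, 0, 0, 0, 4, -1],
])

```text
t: 3.85
eef_pos: [0.5601, 0.081, 0.3511]
tool_rot: [0.0, 0.589, 0.808, -0.001]
contact_force: [-0.6, -0.7, -0.4]
gripper_width: 1.0
```

Run:
```python
from h import *
np.set_printoptions(precision=4,suppress=True)
c=cam('wrist','w3.png')
np.savez('w3.npz',**{k:np.array(v) for k,v in c.items()})
for t in('hammer_center','hammer','lid_handle'):
    for k in bot.place_of(t,'wrist'):
        uv=np.array(k['location'])*[560,420];print(t,uv,k['conf'],onz(c,uv,{'hammer_center':.156,'hammer':.145}.get(t,.133)))
o=bot.get_obs();print(o['q'],o['eef_pos'],o['tool_rot'],o['t'])
```

```text
hammer_center [327.376 158.886] 0.9 [0.598 0.12  0.156]
hammer [325.024 157.92 ] 0.81 [0.5973 0.1193 0.145 ]
lid_handle [183.4   176.316] 0.78 [0.4604 0.0528 0.133 ]
[ 0.249   0.2638 -0.62    1.6297  0.1586  1.2989 -0.0847] [0.5601 0.0821 0.3514] [ 0.0003  0.5884  0.8086 -0.0002] 4.05
```

View pics/w3.png

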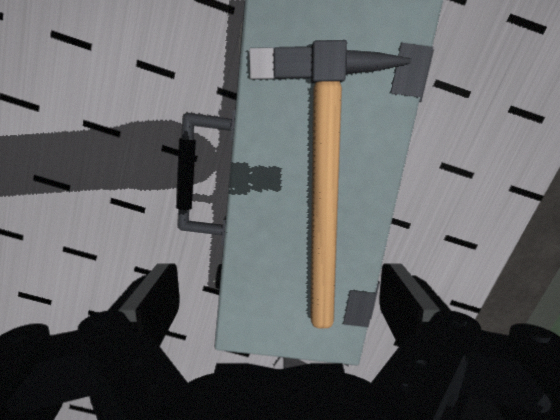

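The wrist view shows the hammer handle from the neck at (329,82) to the butt at (321,326), and the lid bar from (188,140) to (185,208).

Run:
```python
from h import *
np.set_printoptions(precision=4,suppress=True)
c=dict(np.load('w3.npz'))
b=onz(c,(321.5,327),.162)[:2];h=onz(c,(329,81),.167)[:2];hh=onz(c,(330,40),.167)[:2]
d=h-b;u=d/np.linalg.norm(d);print(b,h,hh,np.linalg.norm(d),np.linalg.norm(hh-b),np.degrees(np.arctan2(*d[::-1])))
print('ctr',b+.19*u,hh-.106*u,h-.072*u)
for y in(100,200,300):print(onz(c,((317+341)/2-(y-90)*.032,y),.167))
A=onz(c,(188,139),.1375);B=onz(c,(185.5,209),.1375);print('bar',A,B,(A+B)/2,np.linalg.norm(A-B),np.degrees(np.arctan2(*(A-B)[:2][::-1])))
```

```text
[ 0.6557 -0.06  ] [0.5733 0.1873] [0.5625 0.219 ] 0.2606566531559414 0.2941688550598816 108.42643579145908
ctr [0.5956 0.1202] [0.596  0.1184] [0.596 0.119]
[0.5786 0.1719 0.167 ]
[0.6083 0.0818 0.167 ]
[ 0.6433 -0.0248  0.167 ]
bar [0.4569 0.0935 0.1375] [0.472  0.0193 0.1375] [0.4644 0.0564 0.1375] 0.07572719818559484 101.47064260141748
```

step_arm([
  [0.018, 0.018, -0.03, 0, 0, 0.5, -1],
  [0.036, 0.036, -0.06, 0, 0, 0.5, -1],
  [0.036, 0.036, -0.095, 0, 0, 0.5, -1],
  [0.036, 0.036, -0.13, 0, 0, 0.5, -0.6],
  [0.036, 0.036, -0.16, 0, 0, 0.5, -0.6],
  [0.036, 0.036, -0.18, 0, 0, 0.5, -0.4],
  [0.036, 0.036, -0.192, 0, 0, 0.5, -0.4],
  [0.036, 0.036, -0.198, 0, 0, 0.5, -0.2],
  [0.036, 0.036, -0.202, 0, 0, 0.5, -0.2],
  [0.036, 0.036, -0.202, 0, 0, 0.5, -0.2],
])

```text
t: 4.88
eef_pos: [0.5966, 0.1195, 0.1498]
tool_rot: [0.0, 0.584, 0.812, 0.0]
contact_force: [-0.2, -0.5, -1.0]
gripper_width: 0.604
```

Run:
```python
from h import *
np.set_printoptions(precision=4,suppress=True)
cam('wrist','w4.png');o=bot.get_obs();print(o['eef_pos'],o['tool_rot'],o['gripper_width'],o['contact_force'])
```

```text
[0.5969 0.1197 0.1504] [0.0006 0.584  0.8117 0.0006] 0.6003698033775041 [ 0.3589 -0.42    0.4221]
```

View pics/w4.png

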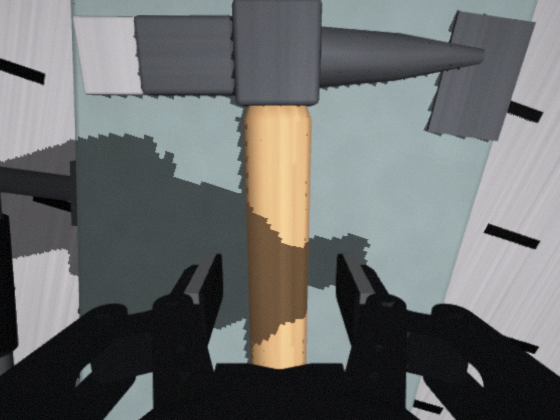

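The jaws straddle the handle, centred and parallel, so I'll close.

step_arm([
  [0, 0, -0.001, 0, 0, 0, 0.2],
  [0, 0, -0.001, 0, 0, 0, 0.4],
  [0, 0, -0.001, 0, 0, 0, 0.6],
  [0, 0, -0.001, 0, 0, 0, 1],
  [0, 0, -0.001, 0, 0, 0, 1],
  [0, 0, -0.001, 0, 0, 0, 1],
  [0, 0, -0.001, 0, 0, 0, 1],
], force=60)

```text
t: 5.52
eef_pos: [0.5969, 0.1198, 0.1496]
tool_rot: [0.001, 0.584, 0.812, 0.001]
contact_force: [-0.4, -0.2, 6.1]
gripper_width: 0.288
```

step_arm([
  [0, 0, 0.005, 0, 0, 0, 1],
  [0, 0, 0.015, 0, 0, 0, 1],
  [0, 0, 0.03, 0, 0, 0, 1],
  [0, 0, 0.05, 0, 0, 0, 1],
  [0, 0, 0.06, 0, 0, 0, 1],
  [0, 0, 0.06, 0, 0, 0, 1],
])

```text
t: 6.02
eef_pos: [0.5975, 0.1202, 0.2112]
tool_rot: [0.002, 0.584, 0.812, 0.002]
contact_force: [0.7, 0.0, -2.0]
gripper_width: 0.287
```

Run:
```python
from h import *
np.set_printoptions(precision=4,suppress=True)
cam('wrist','w5.png');cam('scene','s5.png');o=bot.get_obs();print(o['eef_pos'],o['tool_rot'],o['gripper_width'],o['contact_force'],o['torque'],o['q'])
```

```text
[0.596  0.1194 0.2082] [ 0.0001  0.5839  0.8118 -0.    ] 0.28995569422200945 [-0.2447 -0.2364 -3.3576] [-0.0524  0.0253  0.0566] [ 0.1479  0.4548 -0.5967  1.7147  0.2871  1.0604 -0.2196]
```

View pics/w5.png

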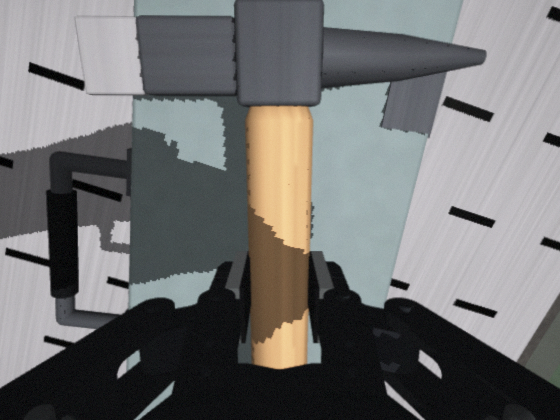

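View pics/s5.png

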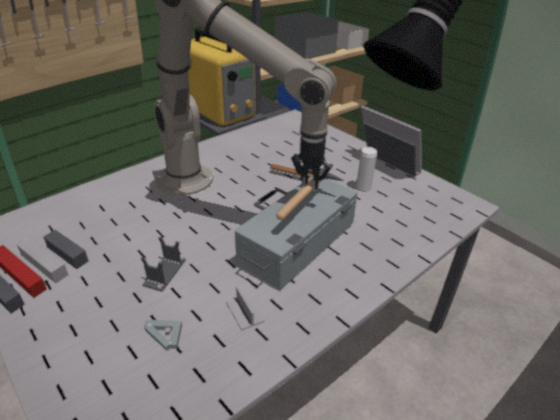

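The hammer is held level. I'll carry it to above the rest with an 11° turn.

step_arm([
  [-0.005, -0.012, 0.01, 0, 0, 0, 1],
  [-0.013, -0.036, 0.02, 0, 0, 1, 1],
  [-0.024, -0.068, 0.02, 0, 0, 2, 1],
  [-0.036, -0.1, 0.02, 0, 0, 3, 1],
  [-0.048, -0.133, 0.02, 0, 0, 4, 1],
  [-0.06, -0.166, 0.02, 0, 0, 5, 1],
  [-0.072, -0.2, 0.02, 0, 0, 6, 1],
  [-0.084, -0.233, 0.02, 0, 0, 7, 1],
  [-0.096, -0.266, 0.02, 0, 0, 8, 1],
  [-0.108, -0.3, 0.02, 0, 0, 9, 1],
])

```text
t: 6.95
eef_pos: [0.4864, -0.1816, 0.2271]
tool_rot: [-0.001, 0.518, 0.855, -0.0]
contact_force: [0.1, -0.4, -3.6]
gripper_width: 0.29
```

step_arm([
  [-0.011, -0.032, -0.005, 0, 0, 1, 1],
  [-0.023, -0.064, -0.015, 0, 0, 2, 1],
  [-0.034, -0.094, -0.025, 0, 0, 2, 1],
  [-0.044, -0.122, -0.035, 0, 0, 2, 1],
  [-0.051, -0.143, -0.05, 0, 0, 2, 1],
  [-0.055, -0.1526, -0.06, 0, 0, 2, 1],
  [-0.055, -0.1526, -0.07, 0, 0, 2, 1],
  [-0.055, -0.1526, -0.07, 0, 0, 2, 1],
  [-0.055, -0.1526, -0.07, 0, 0, 2, 1],
])

```text
t: 7.7
eef_pos: [0.4336, -0.3307, 0.1576]
tool_rot: [-0.001, 0.502, 0.865, 0.001]
contact_force: [0.2, 0.8, -2.0]
gripper_width: 0.282
```

Run:
```python
from h import *
np.set_printoptions(precision=4,suppress=True)
cs={n:cam(n,n+'6.png') for n in('wrist','scene','top')}
o=bot.get_obs();print(o['eef_pos'],o['tool_rot'],np.degrees(2*np.arctan2(o['tool_rot'][2],o['tool_rot'][1])),o['gripper_width'],o['contact_force'],o['t'])
a=cs['top']['color'][200:310,350:460,::-1];b=cs['scene']['color'][215:300,100:210,::-1]
a=cv2.resize(a,None,fx=3.6,fy=3.6,interpolation=cv2.INTER_CUBIC);b=cv2.resize(b,(396,396*85//110),interpolation=cv2.INTER_CUBIC)
b=np.pad(b,((0,a.shape[0]-b.shape[0]),(0,0),(0,0)));cv2.imwrite('pics/z6.png',np.hstack([a,b]))
```

```text
[ 0.4345 -0.3316  0.1591] [0.0007 0.5022 0.8647 0.0003] 119.70782589832987 0.28741148540016254 [ 0.0335  0.084  -2.1577] 7.85
```

View pics/wrist6.png

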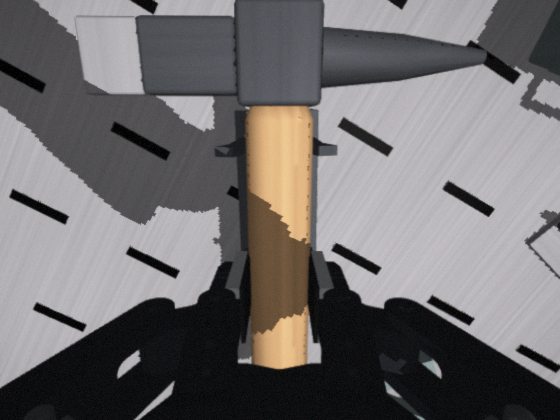

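View pics/z6.png

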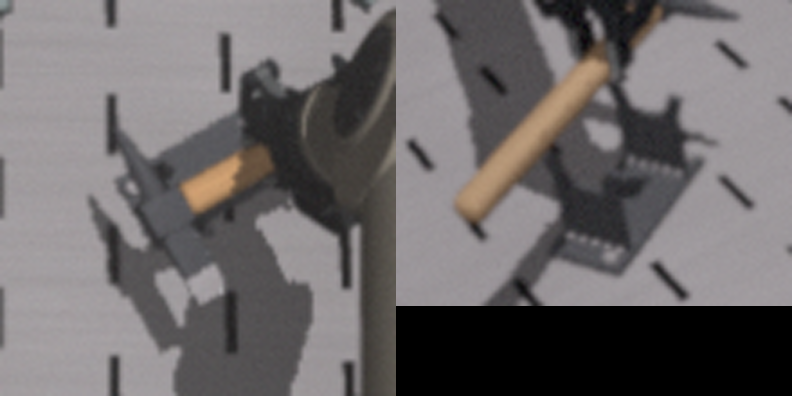

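Run:
```python
from h import *
np.set_printoptions(precision=4,suppress=True)
c=cam('wrist','w7.png');o=bot.get_obs();print(o['eef_pos'])
np.savez('w7.npz',**{k:np.array(v) for k,v in c.items()})
cv2.imwrite('pics/z7.png',cv2.resize(c['color'][90:190,190:370,::-1],None,fx=4.4,fy=4.4,interpolation=cv2.INTER_CUBIC))
```

```text
[ 0.4343 -0.332   0.1592]
```

View pics/z7.png

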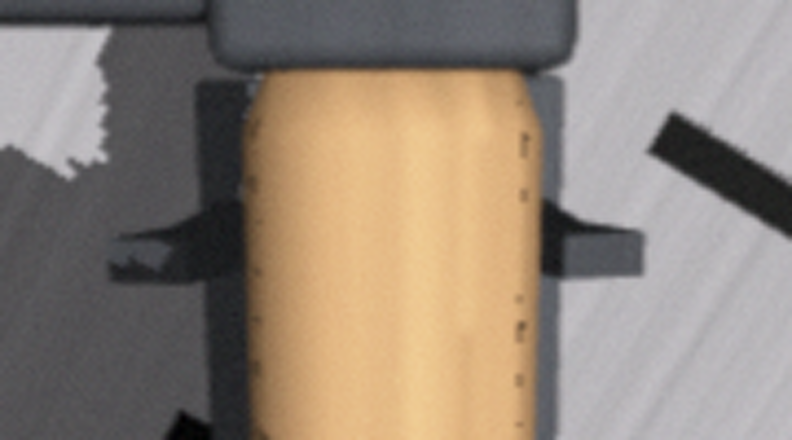

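Run:
```python
from h import *
np.set_printoptions(precision=4,suppress=True)
c=dict(np.load('w7.npz'));f=lambda u,v:(u/4.4+190-.4,v/4.4+90-.4)
yaw=np.radians(119.7);ex=np.array([np.cos(yaw),np.sin(yaw)]);ey=np.array([-ex[1],ex[0]])
t=np.array([.4343,-.332])
P=lambda p,z:(lambda d:(round(float(d@ex)*1e3,1),round(float(d@ey)*1e3,1)))(onz(c,f(*p),z)[:2]-t)
print('horns(ex,ey mm from tcp)',P((110,258),.097),P((642,255),.097))
ht=.1592-.0045+.022
for r in(140,250,400):print('handle',P((246,r),ht-.008),P((540,r),ht-.008))
print('foot row100',P((197,100),.008),P((562,100),.008),'row400',P((212,400),.008),P((556,400),.008),'corner',P((197,82),.008),P((562,78),.008))
```

```text
horns(ex,ey mm from tcp) (49.3, 38.2) (49.7, -34.3)
handle (66.5, 12.3) (66.5, -13.2)
handle (57.1, 12.6) (57.1, -13.4)
handle (43.6, 13.0) (43.6, -13.8)
foot row100 (70.2, 36.8) (70.2, -32.5) row400 (12.5, 36.0) (12.4, -33.1) corner (73.5, 36.7) (74.2, -32.4)
```

The rest's midline lies about 2.3 mm toward hammer +y, and the yaw matches. I'll shift by that and lower.

step_arm([
  [-0.001, -0.0005, -0.005, 0, 0, 0, 1],
  [-0.002, -0.001, -0.02, 0, 0, 0, 1],
  [-0.002, -0.001, -0.038, 0, 0, 0, 1],
  [-0.002, -0.001, -0.054, 0, 0, 0, 1],
  [-0.002, -0.001, -0.066, 0, 0, 0, 1],
  [-0.002, -0.001, -0.072, 0, 0, 0, 1],
  [-0.002, -0.001, -0.076, 0, 0, 0, 1],
  [-0.002, -0.001, -0.079, 0, 0, 0, 1],
  [-0.002, -0.001, -0.081, 0, 0, 0, 1],
  [-0.002, -0.001, -0.081, 0, 0, 0, 1],
])

```text
t: 8.73
eef_pos: [0.4314, -0.3341, 0.0775]
tool_rot: [0.0, 0.503, 0.864, -0.0]
contact_force: [0.5, 0.1, -2.6]
gripper_width: 0.288
```

Run:
```python
from h import *
np.set_printoptions(precision=4,suppress=True)
c=cam('wrist','w8.png');s=cam('scene');o=bot.get_obs();print(o['eef_pos'],o['contact_force'],o['torque'],o['gripper_width'])
a=cv2.resize(s['color'][215:300,100:210,::-1],None,fx=3.6,fy=3.6,interpolation=cv2.INTER_CUBIC)
b=cv2.resize(c['color'][90:190,190:370,::-1],(396,220),interpolation=cv2.INTER_CUBIC)
cv2.imwrite('pics/z8.png',np.vstack([a,b]))
```

```text
[ 0.4315 -0.3342  0.0778] [-0.5699  0.3423 -2.7883] [-0.018   0.0381  0.0026] 0.2867130436811207
```

View pics/z8.png

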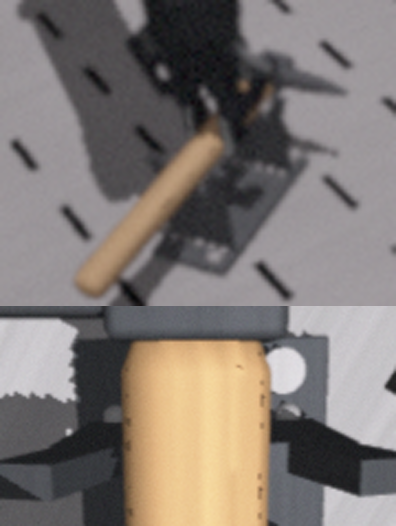

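step_arm([
  [0.001, 0.0005, -0.001, 0, 0, 0, 1],
  [0.001, 0.0005, -0.002, 0, 0, 0, 1],
  [0.001, 0.0005, -0.003, 0, 0, 0, 1],
  [0.001, 0.0005, -0.0035, 0, 0, 0, 1],
  [0.001, 0.0005, -0.0035, 0, 0, 0, 1],
])

```text
t: 9.25
eef_pos: [0.4324, -0.3336, 0.0746]
tool_rot: [0.0, 0.503, 0.864, -0.0]
contact_force: [-1.8, 1.3, 5.2]
gripper_width: 0.293
```

Contact shows about +8 N from below, so the hammer is seated. I'll open slowly.

step_arm([
  [0, 0, 0, 0, 0, 0, 0.4],
  [0, 0, 0, 0, 0, 0, 0.3],
  [0, 0, 0, 0, 0, 0, 0.2],
  [0, 0, 0, 0, 0, 0, 0],
  [0, 0, 0, 0, 0, 0, -0.3],
  [0, 0, 0, 0, 0, 0, -0.3],
  [0, 0, 0, 0, 0, 0, -0.3],
], force=20)

```text
t: 9.83
eef_pos: [0.4321, -0.3335, 0.0738]
tool_rot: [-0.0, 0.503, 0.864, 0.0]
contact_force: [-0.3, 0.3, -0.7]
gripper_width: 0.649
```

Run:
```python
from h import *
np.set_printoptions(precision=4,suppress=True)
c=cam('wrist','w9.png');o=bot.get_obs();print(o['eef_pos'],o['contact_force'],o['gripper_width'])
```

```text
[ 0.4321 -0.3335  0.0738] [ 0.438  -0.8777 -0.4493] 0.6529188407974006
```

View pics/w9.png

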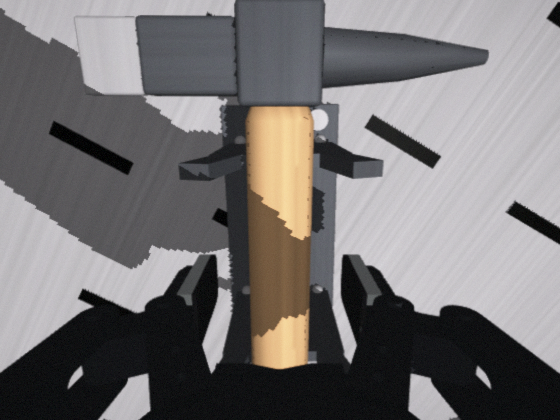

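The hammer rests in the notches with both jaws clear of it. I'll go straight up and check.

step_arm([
  [0, 0, 0.008, 0, 0, 0, -0.3],
  [0, 0, 0.02, 0, 0, 0, -0.3],
  [0, 0, 0.045, 0, 0, 0, -0.3],
  [0, 0, 0.08, 0, 0, 0, -0.3],
  [0, 0, 0.115, 0, 0, 0, -0.3],
  [0, 0, 0.15, 0, 0, 0, -0.3],
  [0.005, 0.035, 0.18, 0, 0, -2, 0],
  [0.01, 0.07, 0.2, 0, 0, -5, 0],
  [0.01, 0.105, 0.21, 0, 0, -8, 0],
  [0.01, 0.14, 0.21, 0, 0, -11, 0],
])

```text
t: 10.72
eef_pos: [0.444, -0.1916, 0.2883]
tool_rot: [0.003, 0.585, 0.811, 0.001]
contact_force: [1.2, -0.1, -1.0]
gripper_width: 0.502
```

step_arm([
  [0.003, 0.035, 0, 0, 0, -2, 0],
  [0.006, 0.07, 0, 0, 0, -4, 0],
  [0.01, 0.105, 0, 0, 0, -6, 0],
  [0.014, 0.14, 0, 0, 0, -8, 0],
  [0.018, 0.175, 0, 0, 0, -8, 0],
  [0.021, 0.21, 0, 0, 0, -8, 0],
  [0.021, 0.23, 0, 0, 0, -8, 0],
  [0.021, 0.245, 0, 0, 0, -8, 0],
  [0.021, 0.25, 0, 0, 0, -8, 0],
  [0.021, 0.25, 0, 0, 0, -8, 0],
])

```text
t: 11.55
eef_pos: [0.463, 0.0578, 0.2847]
tool_rot: [0.0, 0.638, 0.77, 0.0]
contact_force: [-0.3, 0.4, 0.3]
gripper_width: 0.499
```

Run:
```python
from h import *
np.set_printoptions(precision=4,suppress=True)
c=cam('wrist','w10.png');np.savez('w10.npz',**{k:np.array(v) for k,v in c.items()})
cam('scene','s10.png');t=cam('top','t10.png')
for k in bot.place_of('lid_handle','wrist'):
    uv=np.array(k['location'])*[560,420];print(uv,k['conf'],onz(c,uv,.133))
o=bot.get_obs();print(o['eef_pos'],o['tool_rot'],np.degrees(2*np.arctan2(o['tool_rot'][2],o['tool_rot'][1])),o['q'],o['t'],o['gripper_width'])
a=cv2.resize(t['color'][200:310,360:460,::-1],None,fx=4,fy=4,interpolation=cv2.INTER_CUBIC);cv2.imwrite('pics/z10.png',a)
```

```text
[276.08  195.888] 0.77 [0.4609 0.0555 0.133 ]
[0.4632 0.055  0.2839] [ 0.0002  0.64    0.7684 -0.0002] 100.42011907249906 [ 0.4426  0.1416 -0.7508  1.9286  0.1082  1.1116 -0.1694] 11.75 0.4967024631633617
```

View pics/w10.png

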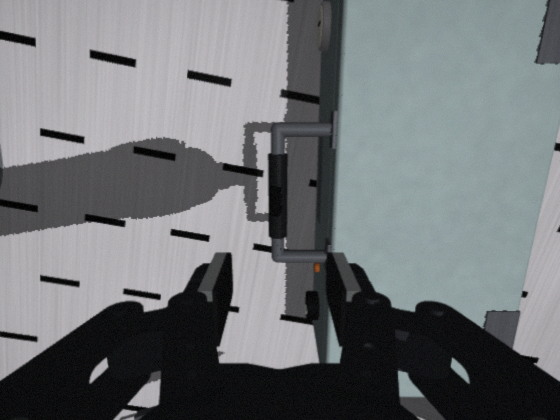

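View pics/s10.png

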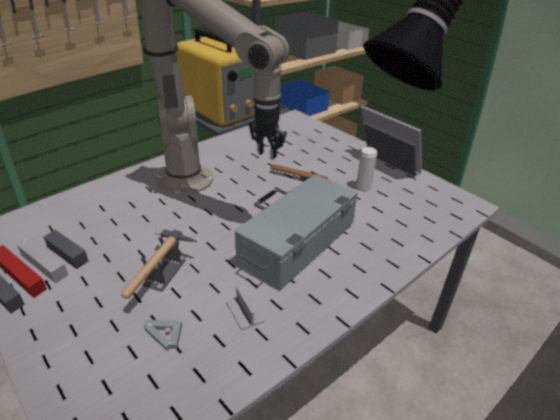

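View pics/z10.png

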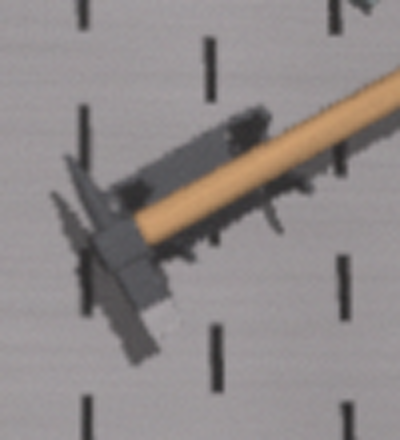

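Run:
```python
from h import *
np.set_printoptions(precision=4,suppress=True)
c=bot.read_camera('wrist');cv2.imwrite('pics/z11.png',cv2.resize(c['color'][110:270,230:360,::-1],None,fx=3.7,fy=3.7,interpolation=cv2.INTER_CUBIC));np.savez('w11.npz',**{k:np.array(v) for k,v in c.items()})
o=bot.get_obs();print(o['eef_pos'])
```

```text
[0.4632 0.055  0.2838]
```

View pics/z11.png

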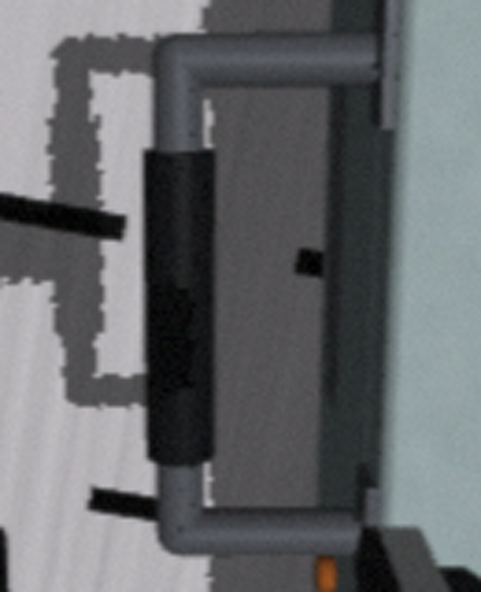

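Run:
```python
from h import *
np.set_printoptions(precision=4,suppress=True)
c=dict(np.load('w11.npz'));f=lambda u,v:(u/3.7+230-.4,v/3.7+110-.4)
A=onz(c,f(180,150),.135);B=onz(c,f(180,464),.135);print(A,B,(A+B)/2,np.linalg.norm(A-B),np.degrees(np.arctan2(*(A-B)[:2][::-1])))
A=onz(c,f(405,20),.145);B=onz(c,f(385,500),.145);print('lid edge yaw',np.degrees(np.arctan2(*(A-B)[:2][::-1])))
print('w',np.linalg.norm(onz(c,f(146,300),.133)-onz(c,f(214,300),.133)))
```

```text
[0.4554 0.0932 0.135 ] [0.4693 0.0173 0.135 ] [0.4624 0.0553 0.135 ] 0.07713279436050553 100.3435318045895
lid edge yaw 100.71867806008065
w 0.016366994624043986
```

step_arm([
  [-0.001, 0, -0.02, 0, 0, 0, 0.1],
  [-0.001, 0, -0.05, 0, 0, 0, 0.2],
  [-0.001, 0, -0.08, 0, 0, 0, 0.2],
  [-0.001, 0, -0.105, 0, 0, 0, 0.2],
  [-0.001, 0, -0.125, 0, 0, 0, 0.2],
  [-0.001, 0, -0.135, 0, 0, 0, 0.2],
  [-0.001, 0, -0.14, 0, 0, 0, 0.2],
  [-0.001, 0, -0.14, 0, 0, 0, 0.2],
])

```text
t: 12.47
eef_pos: [0.4619, 0.0561, 0.1434]
tool_rot: [-0.0, 0.639, 0.769, -0.0]
contact_force: [0.6, 0.1, 0.4]
gripper_width: 0.4
```

Run:
```python
from h import *
np.set_printoptions(precision=4,suppress=True)
c=cam('wrist','w12.png');o=bot.get_obs();print(o['eef_pos'],o['contact_force'],o['gripper_width'],o['q'])
```

```text
[0.4625 0.0563 0.1442] [-0.6052 -0.1694 -0.0979] 0.4029996869112415 [ 0.351   0.3288 -0.7059  2.0879  0.2904  0.8206 -0.3451]
```

View pics/w12.png

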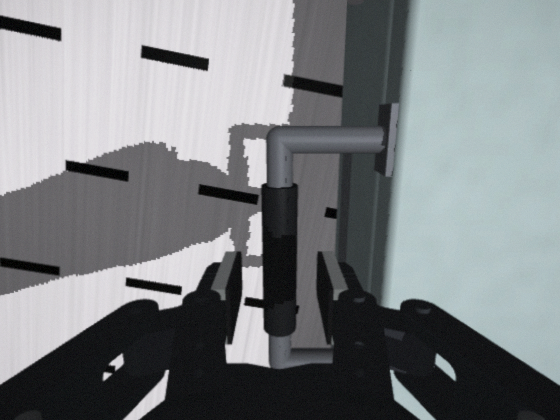

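The bar is centred between the jaws and the lid edge is clear. I'll descend the last 28 mm and close.

step_arm([
  [0, 0, -0.01, 0, 0, 0, 0.2],
  [0, 0, -0.02, 0, 0, 0, 0.2],
  [0, 0, -0.026, 0, 0, 0, 0.2],
  [0, 0, -0.028, 0, 0, 0, 0.2],
  [0, 0, -0.028, 0, 0, 0, 0.2],
  [0, 0, -0.028, 0, 0, 0, 0.4],
  [0, 0, -0.028, 0, 0, 0, 0.6],
  [0, 0, -0.028, 0, 0, 0, 1],
  [0, 0, -0.028, 0, 0, 0, 1],
  [0, 0, -0.028, 0, 0, 0, 1],
], force=70)

```text
t: 13.35
eef_pos: [0.4621, 0.0565, 0.1162]
tool_rot: [0.0, 0.639, 0.769, -0.0]
contact_force: [-2.6, 0.6, 5.4]
gripper_width: 0.177
```

Run:
```python
from h import *
np.set_printoptions(precision=4,suppress=True)
c=cam('wrist','w13.png');o=bot.get_obs();print(o['eef_pos'],o['contact_force'],o['gripper_width'],o['q'],o['torque'])
```

```text
[0.462  0.0565 0.1162] [-2.7572 -0.5695  6.0112] 0.17243115824727276 [ 0.3228  0.3729 -0.6821  2.1119  0.3388  0.7641 -0.3898] [-0.0465  0.6376 -0.0056]
```

View pics/w13.png

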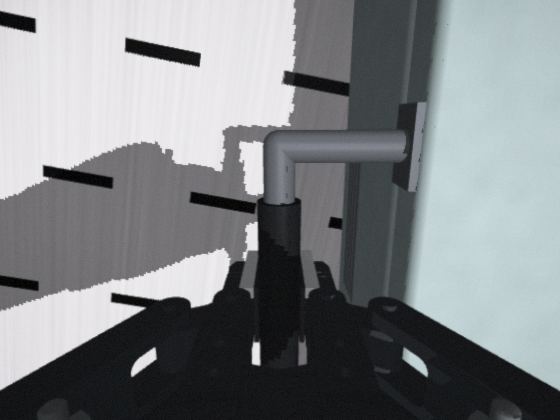

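The grip is solid with the bar between the pads. I'll lift along the lid's arc, first to 20°.

step_arm([
  [0.0006, 0.0001, 0.008, 0, 0, 0, 1],
  [0.0014, 0.0003, 0.0159, 0, 0, 0, 1],
  [0.0026, 0.0005, 0.0238, 0, 0, 0, 1],
  [0.004, 0.0007, 0.0316, 0, 0, 0, 1],
  [0.0056, 0.001, 0.0394, 0, 0, 0, 1],
  [0.0076, 0.0014, 0.0471, 0, 0, 0, 1],
  [0.0097, 0.0018, 0.0548, 0, 0, 0, 1],
  [0.0122, 0.0023, 0.0623, 0, 0, 0, 1],
  [0.0149, 0.0028, 0.0698, 0, 0, 0, 1],
  [0.0179, 0.0033, 0.0772, 0, 0, 0, 1],
])

```text
t: 14.23
eef_pos: [0.4787, 0.0597, 0.1933]
tool_rot: [-0.001, 0.639, 0.769, -0.001]
contact_force: [-8.1, 0.7, -1.2]
gripper_width: 0.175
```

Run:
```python
from h import *
np.set_printoptions(precision=4,suppress=True)
c=cam('wrist','w14.png');cam('scene','s14.png');o=bot.get_obs();print(o['eef_pos'],o['contact_force'],o['gripper_width'],o['q'],o['torque'])
for t in range(20,61,4):
    for d in (0,2):
        r=np.radians(t+d);h=.228*(1-np.cos(r))+.013*np.sin(r);z=.228*np.sin(r)+.013*(np.cos(r)-1)
        print(t+d,(np.array([.983*h,.182*h,z])-[.0179,.0033,.0772]).round(4))
```

```text
[0.479  0.0597 0.1939] [-8.5878 -0.7209 -0.5027] 0.16705883714355532 [ 0.3744  0.2858 -0.7281  2.0027  0.235   0.9393 -0.29  ] [ 0.0277  1.8576 -0.0446]
20 [-0.  0. -0.]
22 [0.0032 0.0006 0.0073]
24 [0.0067 0.0012 0.0144]
26 [0.0104 0.0019 0.0214]
28 [0.0143 0.0027 0.0283]
30 [0.0185 0.0034 0.0351]
32 [0.0229 0.0043 0.0416]
34 [0.0276 0.0051 0.0481]
36 [0.0324 0.006  0.0543]
38 [0.0375 0.007  0.0604]
40 [0.0427 0.0079 0.0663]
42 [0.0482 0.0089 0.072 ]
44 [0.0539 0.01   0.0775]
46 [0.0597 0.0111 0.0828]
48 [0.0658 0.0122 0.0879]
50 [0.0719 0.0133 0.0928]
52 [0.0783 0.0145 0.0975]
54 [0.0848 0.0157 0.1019]
56 [0.0915 0.017  0.1061]
58 [0.0983 0.0182 0.11  ]
60 [0.1052 0.0195 0.1138]
62 [0.1123 0.0208 0.1172]
```

View pics/w14.png

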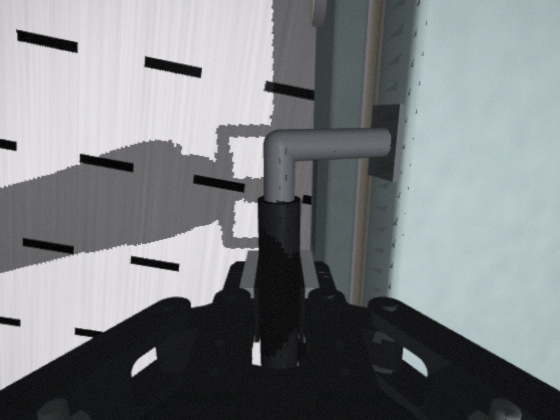

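View pics/s14.png

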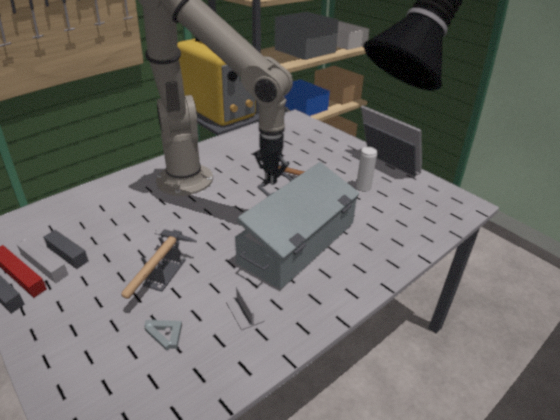

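The lid is at about 20° with only about 9 N on the tool. Continuing the arc.

step_arm([
  [0.003, 0.0006, 0.0073, 0, 0, 0, 1],
  [0.0063, 0.0012, 0.0144, 0, 0, 0, 1],
  [0.01, 0.0019, 0.0214, 0, 0, 0, 1],
  [0.0138, 0.0027, 0.0283, 0, 0, 0, 1],
  [0.018, 0.0034, 0.0351, 0, 0, 0, 1],
  [0.0223, 0.0043, 0.0416, 0, 0, 0, 1],
  [0.0268, 0.0051, 0.0481, 0, 0, 0, 1],
  [0.0316, 0.006, 0.0543, 0, 0, 0, 1],
  [0.0366, 0.007, 0.0604, 0, 0, 0, 1],
  [0.0417, 0.0079, 0.0663, 0, 0, 0, 1],
])

```text
t: 15.17
eef_pos: [0.518, 0.067, 0.2597]
tool_rot: [-0.002, 0.639, 0.769, -0.004]
contact_force: [-16.0, -1.6, 7.3]
gripper_width: 0.164
```

Run:
```python
from h import *
np.set_printoptions(precision=4,suppress=True)
c=cam('wrist','w15.png');cam('scene','s15.png');o=bot.get_obs();print(o['eef_pos'],o['contact_force'],o['gripper_width'],o['q'],o['torque'])
```

```text
[0.5186 0.0671 0.2604] [-18.5228  -2.7616   9.3318] 0.1707549517197284 [ 0.3668  0.2821 -0.7321  1.8381  0.2097  1.1087 -0.2573] [-0.6135  4.4527 -0.0336]
```

View pics/w15.png

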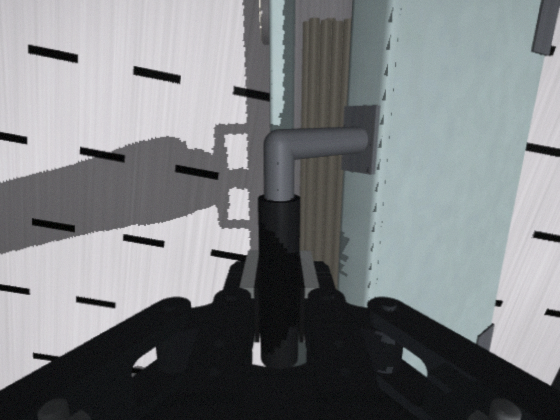

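The outward load is growing to 20 N, and in the wrist picture the bar's end has moved from row 203 to 197. So the bar seems to have crept a few mm down the pads while rotating in them. I'll measure the true lid angle by projecting a lid model into the pictures.

```bash
cat >> h.py <<'E'
PHI=np.radians(10.4);EX=np.array([np.cos(PHI),np.sin(PHI),0]);EY=np.array([-np.sin(PHI),np.cos(PHI),0])
BAR0=np.array([.463,.0557,.133])
HINGE=BAR0+.228*EX+[0,0,-.013]
def lidpt(u,y,n,th): # u from hinge toward handle, n normal (0=hinge height), th rad
    return HINGE+EY*y+EX*(-u*np.cos(th)+n*np.sin(th))+np.array([0,0,u*np.sin(th)+n*np.cos(th)])
E
python3 - <<'E'
from h import *
np.set_printoptions(precision=4,suppress=True)
s=cam('scene','s16.png');t=cam('top','t16.png')
out=[]
for c,b in((s,(225,155,140,135)),(t,(190,130,180,120))):
    im=c['color'][:,:,::-1].copy();x,y,w,h=b;k=2.8*140/w
    im=cv2.resize(im[y:y+h,x:x+w],None,fx=k,fy=k,interpolation=cv2.INTER_CUBIC)
    for th,col in((36,(0,0,255)),(40,(255,0,255))):
        r=np.radians(th);P=[lidpt(.18,-.21,.025,r),lidpt(.18,.21,.025,r),lidpt(0,.21,.025,r),lidpt(0,-.21,.025,r)]
        p=(proj(c,P)+.5-[x,y])*k
        cv2.polylines(im,[p.round().astype(int)],True,col,1)
    out.append(im)
H=max(i.shape[0] for i in out)
cv2.imwrite('pics/z16.png',np.hstack([np.pad(i,((0,H-i.shape[0]),(0,0),(0,0))) for i in out]))
o=bot.get_obs();print(o['eef_pos'],o['contact_force'])
E
```

```text
[0.518  0.067  0.2597] [-17.7524  -1.785    8.524 ]
```

View pics/z16.png

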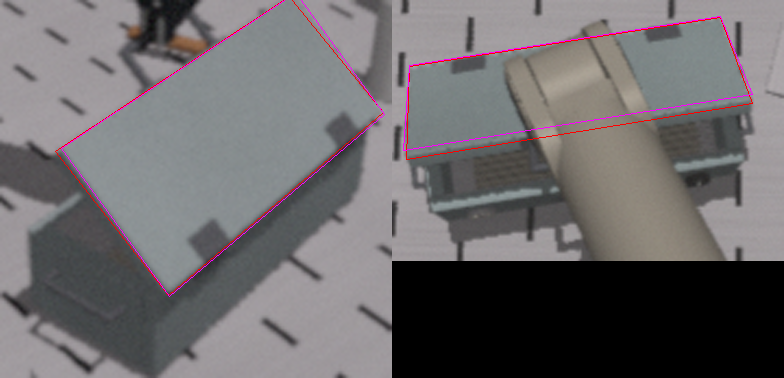

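```bash
cat >> h.py <<'E'
def overlay(fn,angs,crops):
    out=[]
    for c,b in crops:
        x,y,w,h=b;k=390/w
        im=cv2.resize(c['color'][y:y+h,x:x+w,::-1].copy(),None,fx=k,fy=k,interpolation=cv2.INTER_CUBIC)
        for th,col in zip(angs,((0,0,255),(0,255,255),(255,0,255))):
            r=np.radians(th);P=[lidpt(.18,-.21,.025,r),lidpt(.18,.21,.025,r),lidpt(0,.21,.025,r),lidpt(0,-.21,.025,r)]
            p=(proj(c,P)+.5-[x,y])*k
            cv2.polylines(im,[p.round().astype(int)],True,col,1)
        out.append(cv2.resize(im,(390,290)) if im.shape[0]!=290 else im)
    a=[np.hstack(out[i:i+2]) for i in range(0,len(out),2)]
    cv2.imwrite('pics/'+fn,np.vstack(a))
E
python3 - <<'E'
from h import *
s=bot.read_camera('scene');t=bot.read_camera('top')
overlay('z17.png',(36,38.5,41),[(t,(190,160,60,45)),(t,(320,140,60,45)),(s,(235,190,60,45)),(s,(310,140,60,45))])
E
```

```text
(no output)
```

View pics/z17.png

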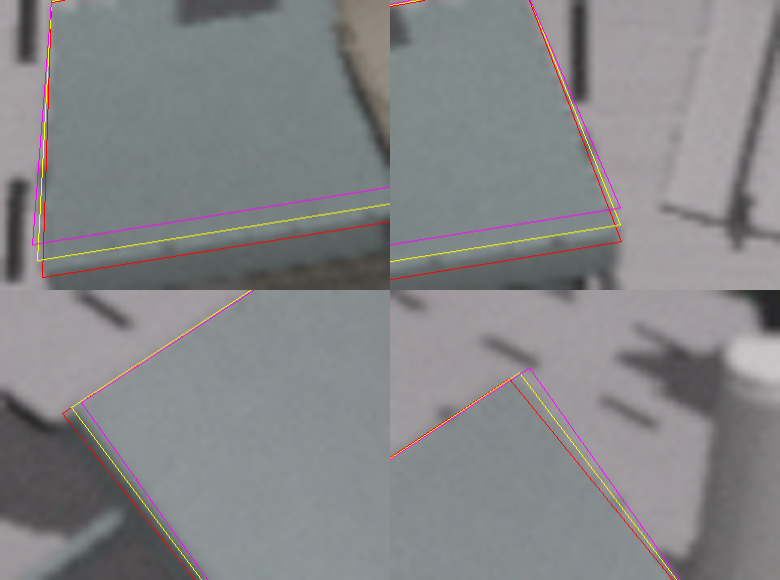

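The pictures put the lid at about 37.5–38.5°, so the bar did creep by roughly 5 mm. For the rest of the arc I'll turn the tool with the lid so the bar no longer rotates in the pads, and grip harder.

Run:
```python
from h import *
np.set_printoptions(precision=4,suppress=True)
t0=37.8
def bar(t):
    a=np.radians(t+3.26);return np.array([-.2284*np.cos(a),.2284*np.sin(a)])
for i in range(1,15):
    al=i*1.6;t=t0+al
    d=bar(t)-bar(t0);a=np.radians(al)
    d=d+np.array([-.014*np.sin(a),.014-.014*np.cos(a)])
    k=min(1,i/6);d=d+k*np.array([-.003,.0007])
    print(i,round(t,1),(EX*d[0]).round(4)[:2],d[1].round(4),(EY*al).round(2)[:2])
```

```text
1 39.4 [0.0033 0.0006] 0.0049 [-0.29  1.57]
2 41.0 [0.0067 0.0012] 0.0096 [-0.58  3.15]
3 42.6 [0.0103 0.0019] 0.0143 [-0.87  4.72]
4 44.2 [0.014  0.0026] 0.0188 [-1.16  6.29]
5 45.8 [0.0178 0.0033] 0.0232 [-1.44  7.87]
6 47.4 [0.0217 0.004 ] 0.0275 [-1.73  9.44]
7 49.0 [0.0263 0.0048] 0.0316 [-2.02 11.02]
8 50.6 [0.0309 0.0057] 0.0355 [-2.31 12.59]
9 52.2 [0.0356 0.0065] 0.0393 [-2.6  14.16]
10 53.8 [0.0405 0.0074] 0.0429 [-2.89 15.74]
11 55.4 [0.0454 0.0083] 0.0464 [-3.18 17.31]
12 57.0 [0.0505 0.0093] 0.0498 [-3.47 18.88]
13 58.6 [0.0556 0.0102] 0.053 [-3.75 20.46]
14 60.2 [0.0608 0.0112] 0.0561 [-4.04 22.03]
```

step_arm([
  [0, 0, 0, 0, 0, 0, 1],
  [0.0033, 0.0006, 0.0049, -0.29, 1.57, 0, 1],
  [0.0067, 0.0012, 0.0096, -0.58, 3.15, 0, 1],
  [0.0103, 0.0019, 0.0143, -0.87, 4.72, 0, 1],
  [0.014, 0.0026, 0.0188, -1.16, 6.29, 0, 1],
  [0.0178, 0.0033, 0.0232, -1.44, 7.87, 0, 1],
  [0.0217, 0.004, 0.0275, -1.73, 9.44, 0, 1],
  [0.0263, 0.0048, 0.0316, -2.02, 11.02, 0, 1],
  [0.0309, 0.0057, 0.0355, -2.31, 12.59, 0, 1],
], force=95)

```text
t: 16.22
eef_pos: [0.5529, 0.0735, 0.2946]
tool_rot: [-0.072, 0.635, 0.764, -0.086]
contact_force: [-1.5, 1.6, -8.2]
gripper_width: 0.161
```

Run:
```python
from h import *
np.set_printoptions(precision=4,suppress=True)
c=cam('wrist','w18.png');o=bot.get_obs();print(o['eef_pos'],o['tool_rot'],o['contact_force'],o['gripper_width'],o['torque'],o['q'])
s=bot.read_camera('scene');t=bot.read_camera('top')
overlay('z18.png',(47.5,50,52.5),[(t,(190,150,60,45)),(t,(320,130,60,45)),(s,(235,170,60,45)),(s,(310,120,60,45))])
```

```text
[0.5536 0.0737 0.2951] [-0.0732  0.635   0.7641 -0.0865] [-5.8365  0.0736 -2.4972] 0.16063311839287142 [-0.0566  1.5478 -0.0062] [ 0.2669  0.4474 -0.6973  1.5622  0.2301  1.4583 -0.2801]
```

View pics/z18.png

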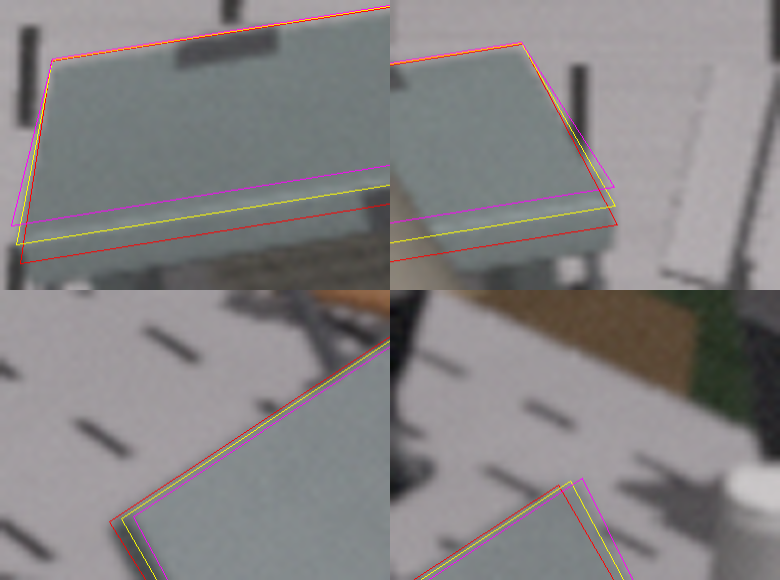

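View pics/w18.png

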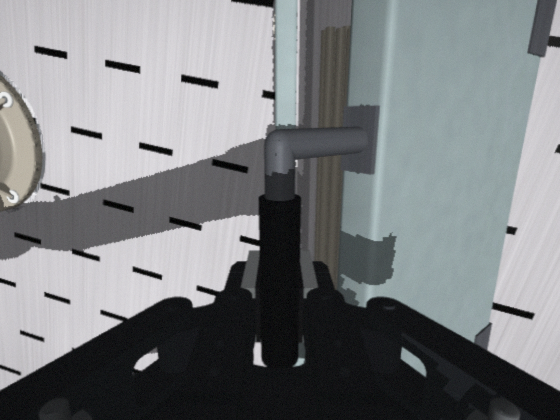

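The load is back to about 6 N, creep has stopped (bar end at row 196), and the model overlay gives about 50°. Now the last 10°.

step_arm([
  [0.0047, 0.0008, 0.0038, -0.29, 1.57, 0, 1],
  [0.0096, 0.0017, 0.0074, -0.58, 3.15, 0, 1],
  [0.0145, 0.0026, 0.0109, -0.87, 4.72, 0, 1],
  [0.0196, 0.0036, 0.0143, -1.16, 6.3, 0, 1],
  [0.0247, 0.0045, 0.0175, -1.44, 7.87, 0, 1],
  [0.0299, 0.0055, 0.0206, -1.73, 9.44, 0, 1],
  [0.0299, 0.0055, 0.0206, -1.73, 9.44, 0, 1],
  [0.0299, 0.0055, 0.0206, -1.73, 9.44, 0, 1],
  [0.0299, 0.0055, 0.0206, -1.73, 9.44, 0, 1],
])

```text
t: 17.12
eef_pos: [0.5825, 0.079, 0.3145]
tool_rot: [-0.124, 0.627, 0.755, -0.148]
contact_force: [0.2, 4.7, -13.7]
gripper_width: 0.16
```

Run:
```python
from h import *
np.set_printoptions(precision=4,suppress=True)
c=cam('wrist','w19.png');o=bot.get_obs();print(o['eef_pos'],o['tool_rot'],o['contact_force'],o['gripper_width'],o['torque'],o['q'])
s=cam('scene','s19.png');t=cam('top','t19.png')
overlay('z19.png',(57.5,60,62.5),[(t,(190,145,60,45)),(t,(320,120,60,45)),(s,(235,160,60,45)),(s,(310,110,60,45))])
from scipy.spatial.transform import Rotation as R
q=o['tool_rot'];z=R.from_quat([*q[1:],q[0]]).apply([0,0,1])
for dep in(.014,.019):
    b=o['eef_pos']-dep*z-HINGE;print(dep,'bar rel',b@EX,b[2],np.hypot(b@EX,b[2]),'angle',np.degrees(np.arctan2(b[2],-b@EX))-3.26)
```

```text
[0.5825 0.079  0.3144] [-0.1241  0.627   0.7547 -0.1482] [  1.6304   3.2642 -14.8102] 0.16057704416880475 [ 0.7932 -0.9462 -0.3323] [ 0.1836  0.5803 -0.663   1.3496  0.2407  1.7025 -0.2923]
0.014 bar rel -0.10097905617265779 0.2073965900753732 0.23067317867583384 angle 60.77907260363174
0.019 bar rel -0.09908267088500189 0.2120230055121649 0.2340323279722635 angle 61.69235750989136
```

View pics/z19.png

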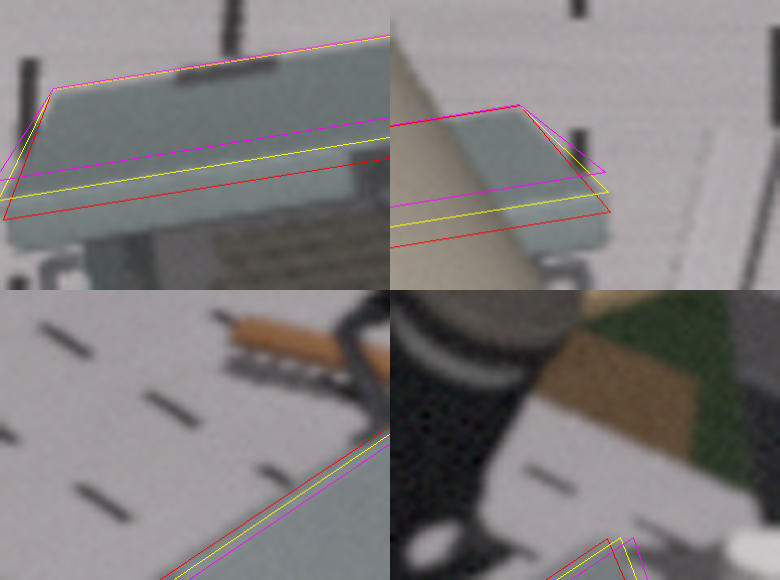

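View pics/w19.png

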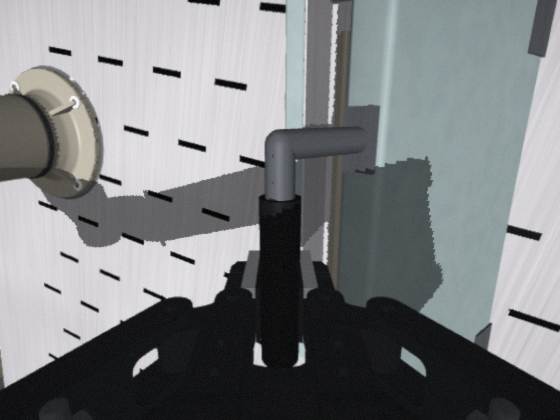

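View pics/s19.png

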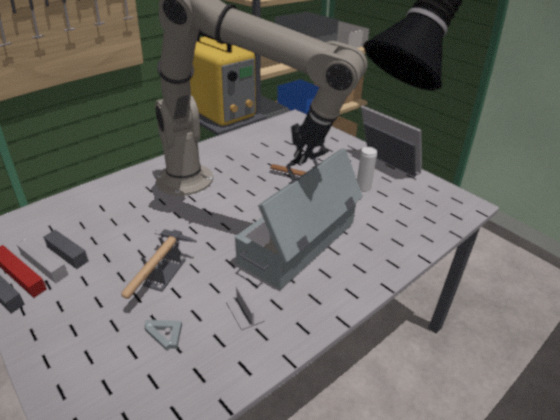

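The lid is at about 60–61°. The tool is being pulled down 15 N, so I'll ease 2 mm down and re-measure.

step_arm([
  [0, 0, -0.001, 0, 0, 0, 1],
  [0, 0, -0.002, 0, 0, 0, 1],
  [0, 0, -0.002, 0, 0, 0, 1],
  [0, 0, -0.002, 0, 0, 0, 1],
  [0, 0, -0.002, 0, 0, 0, 1],
  [0, 0, -0.002, 0, 0, 0, 1],
  [0, 0, -0.002, 0, 0, 0, 1],
])

```text
t: 17.85
eef_pos: [0.5822, 0.079, 0.3142]
tool_rot: [-0.125, 0.627, 0.755, -0.149]
contact_force: [-4.6, 2.5, -0.9]
gripper_width: 0.157
```

Run:
```python
from h import *
np.set_printoptions(precision=4,suppress=True)
c=cam('wrist','w20.png');o=bot.get_obs();print(o['eef_pos'],o['contact_force'],o['gripper_width'],o['torque'],o['t'],o['joint_vel'])
s=cam('scene','s20.png');t=cam('top','t20.png')
overlay('z20.png',(58,60,62),[(t,(190,155,40,30)),(t,(225,150,40,30)),(s,(300,140,60,45)),(s,(320,140,40,30))])
from scipy.spatial.transform import Rotation as R
q=o['tool_rot'];z=R.from_quat([*q[1:],q[0]]).apply([0,0,1])
b=o['eef_pos']-.014*z-HINGE;print('bar rel',b@EX,b[2],np.hypot(b@EX,b[2]),'angle',np.degrees(np.arctan2(b[2],-b@EX))-3.26)
for n in('hammer','rest_notch','coupon','magnet','brush','can'):
    for cn in ('top','scene'):
        r=bot.place_of(n,cn)
        if r: print(n,cn,(np.array(r[0]['location'])*[560,420]).round(1),round(r[0]['conf'],2))
```

```text
[0.5822 0.079  0.3142] [-4.6182  2.1888 -1.2737] 0.16051906490045534 [ 0.3904  1.1232 -0.3212] 17.9 [-0.0003 -0.0001 -0.001  -0.0012  0.      0.0003  0.0007]
bar rel -0.1012168372587512 0.20714821028913388 0.23055417838472536 angle 60.698922683137354
hammer top [416.  246.1] 0.93
hammer scene [160.6 256.9] 0.64
rest_notch top [414.  248.8] 0.69
rest_notch scene [161.  254.6] 0.68
coupon top [376.5 162.6] 0.81
coupon scene [246.3 311.2] 0.62
magnet scene [160.7 338.6] 0.67
brush top [181.5 289.3] 0.96
brush scene [297.3 174.5] 0.55
can top [133.8 217.9] 0.66
can scene [360.5 185. ] 0.6
```

View pics/z20.png

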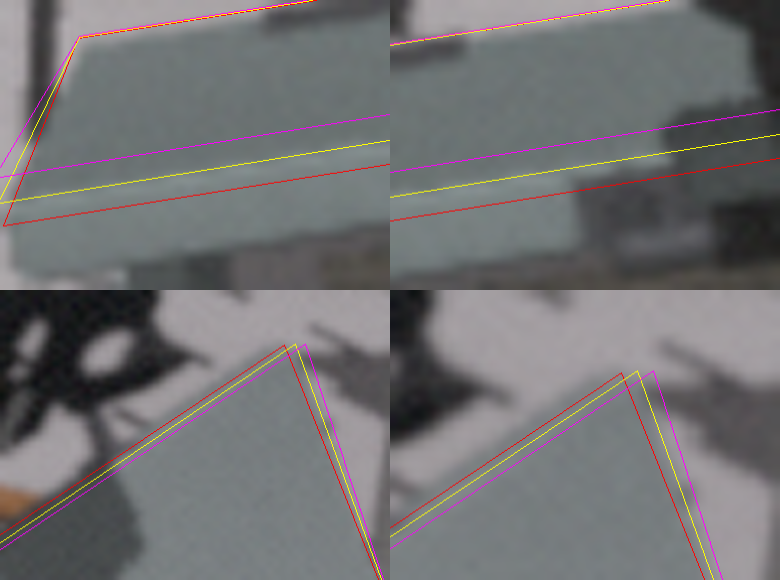

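View pics/t20.png

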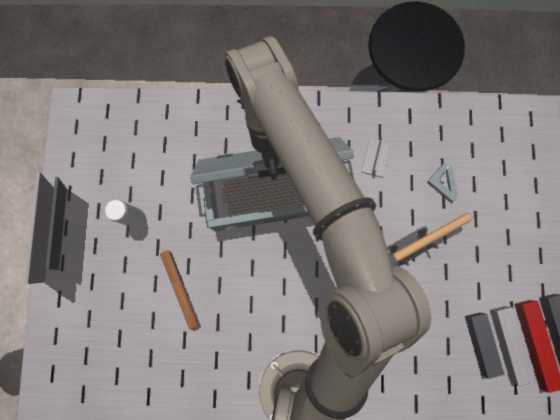

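The highlighted lid edge lies on the 60° line in both views, with small loads and the arm still. The bystanders haven't moved and the hammer is on the rest, so I'm handing in.

```bash
python3 -c "
from station import bot
print(bot.hand_in());o=bot.get_obs();print(o['t'],o['eef_pos'],o['gripper_width'],o['contact_force'])"
```

```text
the job is handed in; nothing more can be done
None
the job is handed in; nothing more can be done
```

The hammer is lying across both notches of the tool rest, released, and the arm is holding the lid open by its handle at about 60°. I handed the job in at about 18 s, still gripping.

- **Hammer:** I set it down with about 8 N of contact and opened the jaws slowly. Pictures from above and from the side show it seated in both notches.
- **Lid angle:** Overlaying a model of the lid on the top and scene pictures gave about 60°. The angle worked out from the arm's position was 60.7°. I trust the result to about 1°.
- **Grip:** The load on the tool was about 5 N and the arm was still, with the grip force set at 95 N.
- **Bystanders:** The coupon, brush and can are where they were to within a few pixels. The magnet was found only in the scene view at the end, but it looks unmoved in the top picture.

**One problem on the way up:** while the tool stayed vertical, the handle bar slid about 5 mm down the finger pads by about 40°, and the load on the tool rose to about 20 N. I tightened the grip and turned the tool with the lid for the rest of the lift, which stopped the slide. The arm-based angle assumes that 5 mm slide, so I relied on the pictures for the final angle.

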